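# Wedge the dropped side of an engraver's tilting table off its rest screws and hold it

## Task

The lock of the engraver's tilting vise table is loose and the table has dropped to one side, onto its brass rest screws. Pick up the maple wedge and slide it flat along the bench, thin end first, under the middle of the low edge until that edge has just lifted, by about 3 mm, so that its rest screws are free to be reset. Finish while still gripping the wedge there, the table carried by the wedge alone; do not touch the table with the gripper or arm, and leave the other things on the bench where they are.

Things in the scene. Friction and masses are not known exactly. Their poses are not given: they have to be found in the camera images.
- table (a joint): lean of the tilting table about its free-turning level axle, rad. Top-heavy, it lies on its rest screws at one end: about +0.15 = right_edge down, about -0.15 = left_edge down, 0 = level. Lifting the low edge takes about 2 N and brings the value nearer to 0 (1 mm at the edge = 0.0135 rad). Past level it would fall over to the other side.
- left_edge (a point): lower rim of the tilting table's left (+y) edge, at mid-length. The table is an aluminium plate 12 mm thick, 150 mm from left to right edge, 130 mm along the axle, with a round steel vise on top. A dropped edge has its lower rim 13 mm above the bench, a raised one 35 mm. Axes: x along the axle, away from the robot; y from right_edge to left_edge; z up out of the plate.
- right_edge (a point): the same point on the table's right (-y) edge, with the same axes. Below the plate, at either edge, a space 90 mm wide (45 mm either side of this point) is clear, where a wedge can slide in on the bench; the stand's centre bar would stop its tip 62 mm in from the edge.
- stand: grey stand of the tilting table, bolted to the bench, place and yaw vary: two uprights 172 mm apart over all carry the axle 30 mm above the bench; the vise rises to 104 mm above the bench. Brass rest screws stand on its two cross feet. Origin on the bench below the middle of the axle; x along the axle, away from the robot, y to the left.
- wedge_heel (a point): centre of the heel of the loose maple wedge, 18 mm above its flat underside. Heel: 30 mm long, 36 wide, 36 high, gripped across its width. Ahead of it the wedge slopes down over 80 mm from 24 to 4 mm thick (1 in 4), 36 mm wide. x points to the thin tip, 95 mm ahead of this point; y across; z up. 75 g. Lies on the bench left or right of the table (the hand clamp lies on the other side).
- clamp: wooden hand clamp: two maple jaws side by side, 100 x 39 x 34 mm, with two round steel screw heads on one side; lies in one of the two places where the wedge may lie. Bystander. Origin at the centre of its underside.
- block: plain rectangular maple block 64 x 36 x 26 mm, no slope. Bystander. Origin at the centre of its underside.
- holder: square black holding block 66 x 66 x 37 mm with a round steel disc on top. Bystander. Origin at the centre of its underside.
- loupe: black eye loupe, a small cone-shaped cup 36 mm across, 30 mm high. Bystander. Origin at the centre of its underside.
- graver: graver (engraving chisel) with a wooden mushroom handle on a cork rest, 118 mm long, 34 mm high. Bystander. Origin on the bench below the middle of the tool.
- jar: small glass jar with a steel lid, 42 mm across, 45 mm high. Bystander. Origin at the centre of its underside.
- ring: flat steel movement-holder ring, 46 mm across, 12 mm high. Bystander. Origin at the centre of its underside.
- weight: brass weight with a knob, 34 mm across, 46 mm high. Bystander. Origin at the centre of its underside.
Things that resemble listed ones, but are neither listed nor needed, are in the scene too. Leave any turquoise look-alike of the part that bears wedge_heel alone.

How it is judged:
By the outcome, as a careful person would: the job done as asked, in the order asked, and still so for the second after the job is handed in, while the arm keeps its last pose, push and grip.
It also fails if it takes over 38 s, if anything falls off the work surface, if the arm or the gripper's body presses on something with over 40 N, if the wrist force passes 120 N, or if a joint passes its speed limit or range.

## Robot

A 6-joint arm with a two-finger parallel gripper is mounted at the origin on the work surface. World frame = base frame: x ahead of the robot, y to its left, z up, the work surface at z = 0. Lengths are in mm, angles in rad, forces in N, time in s.
With the tool pointing down it reaches from about 275 to 750 mm from the base axis. Payload 10.2 kg.
Tool frame: the origin (TCP) lies at the very end of the fingers, on their centre line; the grasp point (between the pads) lies 19 mm behind it; z points along the fingers, y is the line along which they close (so a half turn about z gives the same grasp; the last joint's range is limited). The gripper opens to 85 mm and grips with 20 to 120 N. Pads are 22 mm wide; open, the fingers measure 114 mm over their backs; the gripper's body (76 mm by 85 mm) begins 54 mm behind the grasp point. The pads swing forward as they close: fully open they stand 13 mm farther back than shut.
Start: joints at [-1.546, 0.313, 1.498, -0, 1.331, -0.223], TCP at [128.754, -508.973, 204.094] pointing down, gripper open.
Joint ranges: [-2.94, 2.94], [-0.97, 2.17], [0.19, 2.56], [-1.23, 4.37], [0.02, 3.11], [-2.88, 2.88]. Speed limits (rad/s): [2.39, 2.39, 3.01, 3.14, 3.14, 3.14].

## Interface

Orientations are given as a unit quaternion [w, x, y, z].
In Python, from rig import ctrl gives the robot as it stands.
- The arm moves only by the shell command python3 -m inch 'ROWS' [OPENING] [FORCE]. ROWS is text: rows parted by semicolons, each of 6 numbers parted by spaces: the shift along the tool's x, y, z in mm, then the turn, a rotation vector about the tool's x, y, z in units of 6 degrees (1.0 is 6 degrees). A call has exactly 10 rows; each row shifts and turns the commanded pose from where the row before left it, along the tool's axes as they then stand; what a row does not reach is not made up. A row lasts 1/12 s, in which the tool goes at most 41.7 mm and 7.16 degrees, less where a joint would pass 70% of its speed; a pose out of reach is approached as far as the arm can. A call with a gripper value outside its range is refused whole. OPENING is the opening, from 0 (shut) to 1 (fully open), set as the call begins (- or left out, the last holds). The fingers move at their own pace and stop on an object; FORCE is the grip in N (left out, the last holds). Time passes only in rows, so rows that do not move let the fingers close, or fill a call up. It gives the time, the measured TCP pose, the force, the opening and the grip force at its end, in the units of the state.
- ctrl.sense(): the state, without advancing time (a new reading comes with each control period).
- ctrl.capture(name): name is "side" or "top"; returns a dict with "image" (480x640x3 uint8, red, green, blue), "intrinsics" (3x3 intrinsics, pixels), "rvec" (rotation vector, rad) and "tvec" (3), from world to camera coordinates, as OpenCV has them. Camera axes: x right, y down, z forward; pixel columns grow to the right and rows downward; lengths in mm; the calibration is good to about 2 mm. A picture is of the moment at which its call begins. There is no depth.
- ctrl.finish_job(): hands the job in; it is judged then, once.
The state is a dict: "time_s": time; "joints": joint angles; "dq": joint speeds; "tau": joint torques, N m; "eef_pos": TCP position; "ee_rot": TCP orientation; "force": force on the tool from outside, world axes, zero at the start; "wrist_torque": the same for the moment, N m; "grip_width": opening from 0.0 (shut) to 1.0 (fully open); "grip_force": force on a finger pad.
Only numpy, scipy, OpenCV 4.12 (cv2) and the standard library are available. Lean on these libraries where they do the work, as an engineer would, in place of code of your own. Each camera call takes 0.05 s, during which the arm holds its last target. There are 200 camera calls.

## Working session

There is one attempt and no reset: what is moved stays moved. The work goes in short steps, Python scripts to look and compute and a shell command to move; the robot and the scene stay as the last step left them, time stands still between calls to the robot, and variables do not carry over. Pictures are saved under pics/ and viewed, at most 10 in all, crops included, and the job is handed in when it is done.

```bash
mkdir -p pics; ls; cat > h.py <<'E'
import numpy as np,cv2
from rig import ctrl
def cap(n,f=None):
    c=ctrl.capture(n)
    if f: cv2.imwrite('pics/'+f,c['image'][:,:,::-1])
    return c
def ray(c,uv,z):
    R=cv2.Rodrigues(np.array(c['rvec'],float))[0];t=np.array(c['tvec'],float).ravel()
    o=-R.T@t; d=R.T@np.linalg.inv(np.array(c['intrinsics']))@np.array([uv[0],uv[1],1.])
    return o+d*(z-o[2])/d[2]
def proj(c,p):
    return cv2.projectPoints(np.array(p,float).reshape(-1,3),np.array(c['rvec'],float),np.array(c['tvec'],float),np.array(c['intrinsics'],float),None)[0].reshape(-1,2)
E
python3 - <<'E'
from h import *
import pickle
for n in('top','side'):
    c=cap(n,n+'0.png'); pickle.dump(c,open(n+'0.pkl','wb'))
    R=cv2.Rodrigues(np.array(c['rvec'],float))[0];print(n,-R.T@np.array(c['tvec']).ravel(),R[2],c['intrinsics'][0][0])
print(ctrl.sense())
E
```

```text
pics
top [384.06897986  33.81765329 928.72263719] [ 1.73584532e-01 -1.05085928e-04 -9.84818968e-01] 434.1864121145253
side [175.86181326 769.26425165 597.87140835] [ 0.39778851 -0.73242394 -0.55255722] 478.7696308199405
{'time_s': 0.1, 'joints': array([-1.54639077e+00,  3.13420992e-01,  1.49829931e+00,  5.15238763e-06,
        1.33098762e+00, -2.23418105e-01]), 'dq': array([ 0.00159454, -0.00216132, -0.00179521,  0.00049602, -0.00155567,
        0.00057461]), 'tau': array([ 2.67442192e-03, -4.12901509e+01, -2.60141766e+01, -2.59309672e-04,
        3.01016255e-03, -1.95884567e-06]), 'eef_pos': array([ 128.75430644, -508.72775907,  203.60179281]), 'ee_rot': array([-5.54624589e-04,  9.92332669e-01,  1.23594351e-01,  5.78860712e-05]), 'force': array([-0.0984079 , -1.25999724,  0.08711458]), 'wrist_torque': array([ 0.01316919, -0.02117023,  0.03085491]), 'grip_force': 0.0, 'grip_width': 0.9987228250698906}
```

View pics/top0.png

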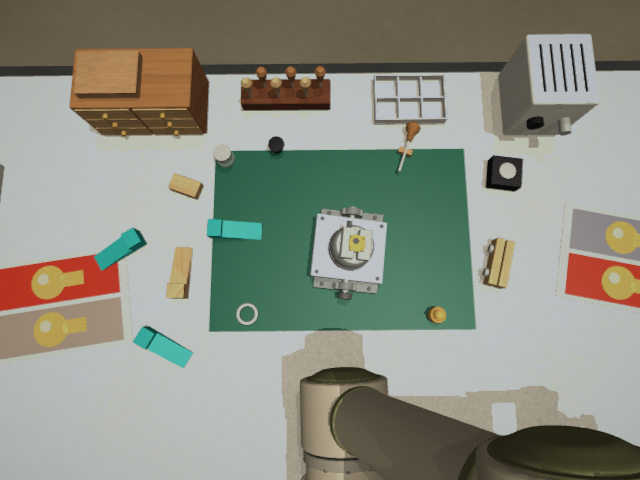

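View pics/side0.png

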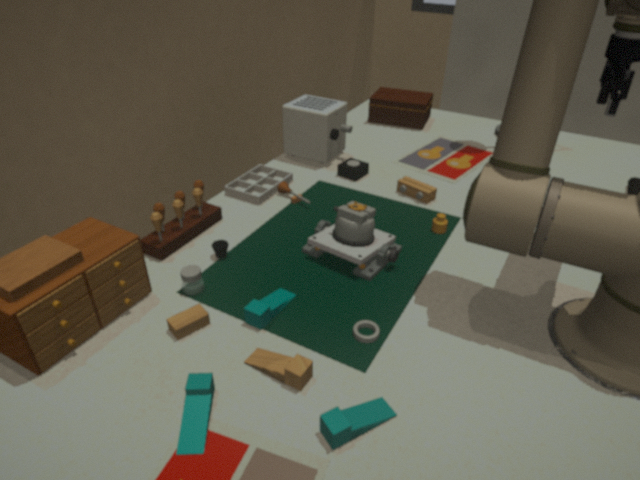

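The top view shows the maple wedge candidate at (180,272), with its heel at about (177,290). The plain block is at (185,185), the clamp at (500,262), and turquoise look-alikes at (235,230), (120,248) and (163,347). The table is at (350,248). The maple piece at (180,272) fits best because it has a slope and a high heel, so I'll confirm it in an enlarged crop along with the table's lean.

```bash
python3 - <<'E'
import cv2,numpy as np
t=cv2.imread('pics/top0.png');s=cv2.imread('pics/side0.png')
f=lambda im,x,y,w,h,k:cv2.resize(im[y:y+h,x:x+w],(w*k,h*k),interpolation=cv2.INTER_CUBIC)
a=np.hstack([f(t,300,200,100,75,4),f(s,300,195,100,75,4)])
b=np.hstack([f(t,140,225,100,75,4),f(s,235,320,100,75,4)])
cv2.imwrite('pics/crop.png',np.vstack([a,b]))
E
```

```text
(no output)
```

View pics/crop.png

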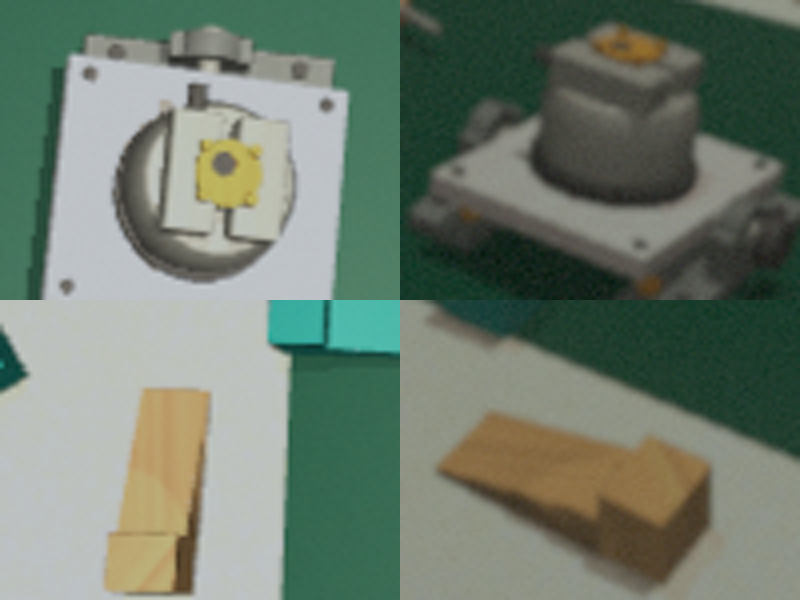

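The crop confirms the wedge: a maple piece with a sloped ramp and a raised heel, heel at top px about (177,291), tip edge at about row 247. The brass rest screw shows under the table's left edge. I'll triangulate the plate corners to decide which edge is low.

```bash
python3 - <<'E'
from h import *
import pickle
T=pickle.load(open('top0.pkl','rb'));S=pickle.load(open('side0.pkl','rb'))
def big(m):
    cs,_=cv2.findContours(m,cv2.RETR_EXTERNAL,cv2.CHAIN_APPROX_NONE);return max(cs,key=cv2.contourArea)
def tri(a,b):
    P=[]
    for c in(T,S):
        R=cv2.Rodrigues(np.array(c['rvec'],float))[0];P.append(np.array(c['intrinsics'])@np.c_[R,np.array(c['tvec']).ravel()])
    x=cv2.triangulatePoints(P[0],P[1],np.array(a,float).reshape(2,1),np.array(b,float).reshape(2,1)).ravel();return x[:3]/x[3]
im=T['image'].astype(int)
# plate
r=np.zeros((480,640),np.uint8);m=((im.min(2)>135)&(im.max(2)-im.min(2)<45))
r[205:300,305:395]=m[205:300,305:395]*255
r=cv2.morphologyEx(r,cv2.MORPH_OPEN,np.ones((5,5)))
c=big(r);q=cv2.boxPoints(cv2.minAreaRect(c));print('plate top',q,cv2.approxPolyDP(cv2.convexHull(c),4,True).reshape(-1,2).tolist())
ap=cv2.approxPolyDP(cv2.convexHull(c),4,True).reshape(-1,2)
pick=lambda s,pts:pts[np.argmax(pts@np.array(s))]
for nm,s,b in(('+x+y',(-1,-1),(307.5,239.5)),('-x+y',(-1,1),(360,259.5)),('-x-y',(1,1),(396,236))):
    print(nm,pick(s,q),tri(pick(s,q),b).round(1))
# wedge
hsv=cv2.cvtColor(T['image'],cv2.COLOR_RGB2HSV)
w=cv2.inRange(hsv,(8,70,60),(28,255,255));r=np.zeros_like(w);r[235:305,155:205]=w[235:305,155:205]
c=big(r);print('wedge hull',cv2.approxPolyDP(cv2.convexHull(c),2,True).reshape(-1,2).tolist(),cv2.minAreaRect(c))
# heel top corners & tip from crop (top)
for u,v,z in((140+108/4,225+234/4,36),(140+178/4,225+236/4,36),(140+106/4,225+290/4,36),(140+176/4,225+292/4,36),(140+143/4,225+88/4,4),(140+209/4,225+92/4,4)):
    print(u,v,ray(T,(u,v),z).round(1))
# side heel top
for u,v in((646,437),(710,465),(660,527),(597,490)):
    print('S',ray(S,(235+(u-400)/4,320+(v-300)/4),36).round(1))
for u,v in((437,468),(488,411)): print('Stip',ray(S,(235+(u-400)/4,320+(v-300)/4),4).round(1))
# turquoise near
w=cv2.inRange(hsv,(80,90,60),(100,255,255));r=np.zeros_like(w);r[210:250,200:275]=w[210:250,200:275]
for p in cv2.approxPolyDP(cv2.convexHull(big(r)),2,True).reshape(-1,2):print('turq',p,ray(T,p,4).round(0),ray(T,p,36).round(0))
E
```

```text
plate top [[310.24115 275.7096 ]
 [317.33154 208.3507 ]
 [388.59454 215.85205]
 [381.50415 283.21094]] [[317, 220], [332, 211], [381, 218], [386, 227], [382, 276], [375, 282], [319, 276], [312, 269]]
+x+y [317.33154 208.3507 ] [608.4  47.9  42.4]
-x+y [310.24115 275.7096 ] [472.5  65.3  48.9]
-x-y [381.50415 283.21094] [455.7 -82.5  26.6]
wedge hull [[191, 248], [187, 297], [168, 297], [167, 284], [175, 249]] ((178.92604064941406, 272.2027587890625), (21.251012802124023, 51.60960388183594), 6.009006023406982)
167.0 283.5 [458.3 359.4  36. ]
184.5 284.0 [457.  323.4  36. ]
166.5 297.5 [429.7 358.9  36. ]
184.0 298.0 [428.4 323.   36. ]
175.75 247.0 [539.5 356.5   4. ]
192.25 248.0 [537.1 320.8   4. ]
S [459.  327.3  36. ]
S [430.2 327.3  36. ]
S [431.2 362.6  36. ]
S [461.1 359.2  36. ]
Stip [539.7 358.2   4. ]
Stip [540.  322.6   4. ]
turq [208 219] [601. 289.   4.] [593. 280.  36.]
turq [260 222] [593. 176.   4.] [586. 171.  36.]
turq [261 238] [558. 173.   4.] [552. 168.  36.]
turq [213 238] [559. 277.   4.] [553. 268.  36.]
turq [207 235] [565. 290.   4.] [559. 281.  36.]
```

```bash
python3 - <<'E'
from h import *
import pickle
T=pickle.load(open('top0.pkl','rb'))
im=T['image'].astype(int)
m=((im.min(2)>135)&(im.max(2)-im.min(2)<45)).astype(np.uint8)
# edge pixels: leftmost / rightmost run of plate in mid rows, top/bottom in mid cols
def line(p):
    vx,vy,x,y=cv2.fitLine(np.array(p,np.float32),cv2.DIST_HUBER,0,.01,.01).ravel();return np.cross([x,y,1],[x+vx,y+vy,1])
L=[];Rr=[];Tp=[];B=[]
for v in range(226,268):
    x=np.where(m[v,300:400])[0]+300;L.append((x.min()-.5,v));Rr.append((x.max()+.5,v))
for u in range(325,372):
    y=np.where(m[208:300,u])[0]+208;Tp.append((u,y.min()-.5));B.append((u,y.max()+.5))
print([int(y) for _,y in Tp][::4],[int(y) for _,y in B][::4],[int(x) for x,_ in Rr][::4])
l,r,t,b=map(line,(L,Rr,Tp,B))
X=lambda a,c:(np.cross(a,c)/np.cross(a,c)[2])[:2]
C={k:X(*v) for k,v in{'+x+y':(l,t),'+x-y':(r,t),'-x+y':(l,b),'-x-y':(r,b)}.items()}
for zl,zr in((47,25),(25,47)):
    W={k:ray(T,C[k],zl if k[3]=='+' else zr) for k in C}
    e=lambda a,b:np.linalg.norm((W[a]-W[b])[:2]).round(1)
    print(zl,zr,{k:v.round(1).tolist() for k,v in W.items()},'lenL',e('+x+y','-x+y'),'lenR',e('+x-y','-x-y'),'w',e('+x+y','+x-y'),e('-x+y','-x-y'))
    re=(W['+x-y']+W['-x-y'])/2;le=(W['+x+y']+W['-x+y'])/2;d=le-re;print('right',re,'left',le,'dir to tip yaw',np.arctan2(d[1],d[0]))
    d=W['+x-y']-W['-x-y'];print(np.arctan2(d[1],d[0]))
    S=pickle.load(open('side0.pkl','rb'));print(proj(S,[W[k] for k in C]).round(1).tolist())
for n,p in(('weight',(438,315)),('clamp',(500,262))):print(n,ray(T,p,35))
E
```

```text
[208, 209, 209, 210, 215, 216, 217, 208, 218, 209, 212, 213] [287, 287, 277, 287, 278, 292, 279, 288, 290, 290, 291, 291] [386, 386, 385, 385, 385, 384, 384, 384, 383, 383, 383]
47 25 {'+x+y': [617.5, 49.9, 25.0], '+x-y': [598.6, -99.3, 25.0], '-x+y': [460.7, 66.8, 25.0], '-x-y': [433.7, -80.9, 25.0]} lenL 157.6 lenR 165.9 w 150.4 150.2
right [516.15249269 -90.10839331  25.        ] left [539.0930077   58.36954444  25.        ] dir to tip yaw 1.4175039017986275
-0.11128220802718275
[[301.6, 245.0], [341.5, 216.4], [365.2, 271.7], [405.0, 239.7]]
25 47 {'+x+y': [611.8, 49.5, 47.0], '+x-y': [593.4, -96.1, 47.0], '-x+y': [458.9, 66.0, 47.0], '-x-y': [432.5, -78.1, 47.0]} lenL 153.8 lenR 161.8 w 146.7 146.5
right [512.93708437 -87.09156833  47.        ] left [535.31914117  57.77185929  47.        ] dir to tip yaw 1.4175039017986277
-0.11128220802718268
[[303.9, 237.0], [343.2, 209.4], [367.0, 262.7], [406.2, 231.9]]
weight [ 389.84860237 -193.97826971   35.        ]
clamp [ 497.0670771  -328.20377252   35.        ]
```

```bash
python3 -m inch '32 -8 0 0 0 0;35 -20 0 0 0 0;30 -28 0 0 0 0;30 -28 0 0 0 0;30 -28 0 0 0 0;20 -36 0 0 0 0;12 -40 0 0 0 0;10 -40 0 0 0 0.4;10 -40 0 0 0 0.4;10 -40 0 0 0 0.4' 1
```

```text
time_s: 0.93
eef_pos: [270.0, -154.9, 203.8]
ee_rot: [-0.0, 0.998, 0.06, -0.0]
force: [1.5, 0.7, 0.4]
grip_width: 0.998
grip_force: 0.0
```

```bash
python3 - <<'E'
from h import *
import pickle
T=pickle.load(open('top0.pkl','rb'));S=pickle.load(open('side0.pkl','rb'))
C={'+x+y':(317,213.8),'+x-y':(387,222.5),'-x+y':(310.5,274.7),'-x-y':(381.5,283.4)}
for zl,zr in((47,25),(25,47)):
    W={k:ray(T,C[k],zl if k[2]=='+' else zr) for k in C}
    e=lambda a,b:np.linalg.norm((W[a]-W[b])).round(1)
    print(zl,zr,{k:v.round(1).tolist() for k,v in W.items()},'lenL',e('+x+y','-x+y'),'lenR',e('+x-y','-x-y'),'w',e('+x+y','+x-y'),e('-x+y','-x-y'))
    re=(W['+x-y']+W['-x-y'])/2;le=(W['+x+y']+W['-x+y'])/2;d=le-re;print('right',re,'left',le,'yaw',np.arctan2(d[1],d[0])-np.pi/2)
    d=W['+x-y']-W['-x-y'];print(np.arctan2(d[1],d[0]))
    print(proj(S,[W[k] for k in C]).round(1).tolist())
print('side corners, z for low/high:',[ray(S,(396,236),z).round(1) for z in(25,47)],[ray(S,(360,259.5),z).round(1) for z in(25,47)],[ray(S,(307.5,239.5),z).round(1) for z in(25,47)])
s=ctrl.sense();p=s['eef_pos'];psi=2*np.arctan2(s['ee_rot'][2],s['ee_rot'][1])
d=np.array([444.3,342.6])-p[:2];print(p,psi,'tool shift',d@[np.cos(psi),np.sin(psi)],d@[np.sin(psi),-np.cos(psi)])
E
```

```text
47 25 {'+x+y': [600.0, 50.3, 47.0], '+x-y': [585.1, -98.3, 25.0], '-x+y': [472.8, 64.2, 47.0], '-x-y': [455.6, -82.6, 25.0]} lenL 128.0 lenR 130.4 w 151.0 149.4
right [520.36599688 -90.45299904  25.        ] left [536.41562458  57.23540801  47.        ] yaw -0.10824743648635637
-0.12076722955916476
[[308.5, 238.8], [346.4, 218.1], [360.9, 260.1], [395.9, 236.6]]
25 47 {'+x+y': [605.4, 50.7, 25.0], '+x-y': [580.2, -95.1, 47.0], '-x+y': [475.0, 64.9, 25.0], '-x-y': [453.9, -79.8, 47.0]} lenL 131.2 lenR 127.2 w 149.6 147.9
right [517.04801606 -87.42778507  47.        ] left [540.21684964  57.81970809  25.        ] yaw -0.15818018206065343
-0.12076722955916469
[[306.3, 246.8], [348.1, 211.0], [359.1, 269.0], [397.2, 228.9]]
side corners, z for low/high: [array([456.3, -84.8,  25. ]), array([445.6, -52. ,  47. ])] [array([487.2,  35. ,  25. ]), array([475.2,  63.2,  47. ])] [array([617.5,  25.2,  25. ]), array([600.5,  53.7,  47. ])]
[ 270.01211187 -154.92906253  203.77962844] 0.11909321434023683 tool shift 232.16573886246073 -473.29748119421316
```

```bash
python3 -m inch '17 -35 0 0 0 0;17 -35 0 0 0 0;17 -35 0 0 0 0;17 -35 0 0 0 0;17 -35 0 0 0 0;17 -35 0 0 0 0;18 -36 0 0 0 0.3;18 -36 0 0 0 0.4;18 -36 4 0 0 0.4;18 -36 6 0 0 0.35' 1; python3 - <<'E'
from h import *
s=ctrl.sense();p=s['eef_pos'];psi=2*np.arctan2(s['ee_rot'][2],s['ee_rot'][1])
d=np.array([444.3,342.6])-p[:2];print(p,psi,'tool shift',d@[np.cos(psi),np.sin(psi)],d@[np.sin(psi),-np.cos(psi)],s['joints'])
E
```

```text
time_s: 1.77
eef_pos: [408.6, 214.8, 194.1]
ee_rot: [-0.0, 1.0, -0.015, 0.0]
force: [0.7, -1.7, 0.6]
grip_width: 1.001
grip_force: 0.0
[408.62244919 214.84173056 194.1259317 ] -0.03072697914055463 tool shift 31.735701720239998 -128.79405374107358 [ 2.29427988e-01  1.81046910e-01  1.69429795e+00 -6.30264263e-05
  1.26542263e+00  1.83097022e+00]
```

```bash
python3 -m inch '8 -32 5 0 0 0;8 -32 15 0 0 0;8 -32 20 0 0 0;8 -33 20 0 0 0;0 0 30 0 0 0;0 0 30 0 0 0;0 0 12 0 0 0;0 0 0 0 0 0;0 0 0 0 0 0;0 0 0 0 0 0' 1; python3 - <<'E'
from h import *
T=cap('top');S=cap('side');s=ctrl.sense();print(s['eef_pos'])
f=lambda c,x,y,w,h,k:cv2.resize(c['image'][y:y+h,x:x+w,::-1],(w*k,h*k),interpolation=cv2.INTER_CUBIC)
cv2.imwrite('pics/g1.png',np.hstack([f(T,130,220,100,110,4),f(S,230,270,100,110,4)]))
E
```

```text
time_s: 2.6
eef_pos: [445.0, 340.5, 63.4]
ee_rot: [-0.0, 1.0, -0.015, 0.001]
force: [1.0, -0.1, 0.6]
grip_width: 0.996
grip_force: 0.0
[444.99779595 340.5559105   63.53204969]
```

View pics/g1.png

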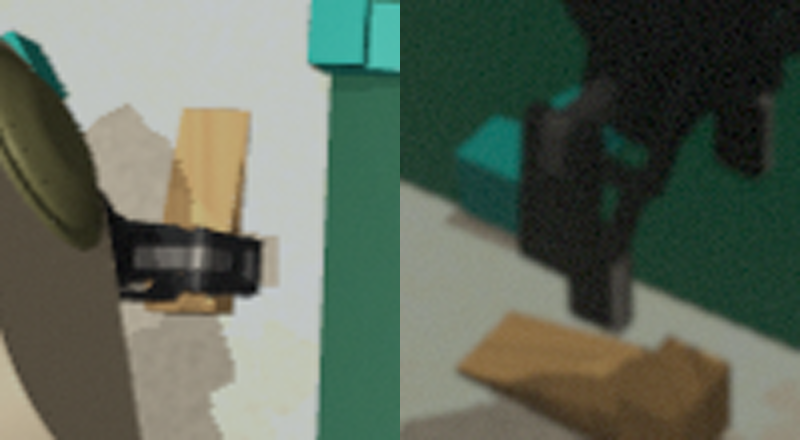

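The view shows the fingers straddling the maple heel (top crop about (200,265)). I'll descend and grip.

```bash
python3 -m inch '0 -1.5 20 0 0 0;0 0 20 0 0 0;0 0 10 0 0 0;0 0 6 0 0 0;0 0 3 0 0 0;0 0 0 0 0 0;0 0 0 0 0 0;0 0 0 0 0 0;0 0 0 0 0 0;0 0 0 0 0 0' 1; python3 -m inch '0 0 0 0 0 0;0 0 0 0 0 0;0 0 0 0 0 0;0 0 0 0 0 0;0 0 0 0 0 0;0 0 0 0 0 0;0 0 0 0 0 0;0 0 0 0 0 0;0 0 0 0 0 0;0 0 0 0 0 0' 0 40
```

```text
time_s: 3.53
eef_pos: [444.6, 341.9, 3.6]
ee_rot: [-0.0, 1.0, -0.015, 0.0]
force: [-0.6, 0.1, 0.1]
grip_width: 0.997
grip_force: 0.0
time_s: 4.37
eef_pos: [444.5, 341.9, 3.4]
ee_rot: [-0.0, 1.0, -0.015, 0.0]
force: [-1.5, 0.8, 5.4]
grip_width: 0.401
grip_force: 40.3
```

```bash
python3 -m inch '0 0 10 0 0 0;0 0 -10 0 0 0;0 0 0 0 0 0;0 0 0 0 0 0;0 0 0 0 0 0;0 0 0 0 0 0;0 0 0 0 0 0;0 0 0 0 0 0;0 0 0 0 0 0;0 0 0 0 0 0' --help 2>&1 | head -3; python3 - <<'E'
from h import *
s=ctrl.sense();p=s['eef_pos'];print(p,s['force'],s['time_s'])
psi=-0.03;tgt=np.array([508.9,-191]);d=(tgt-p[:2])/18
for i in range(18):
    w=1.1 if i<13 else 0
    print(i,np.round([d@[np.cos(psi),np.sin(psi)],d@[np.sin(psi),-np.cos(psi)]],0),w); psi+=w*6*np.pi/180
print(psi)
E
```

```text
invalid input: not JSON, or not a number
[444.49084198 341.92972364   3.37447846] [-1.50034128  0.80382428  5.36175589] 4.3667
0 [ 4. 29.] 1.1
1 [ 1. 30.] 1.1
2 [-2. 30.] 1.1
3 [-6. 29.] 1.1
4 [-9. 28.] 1.1
5 [-12.  27.] 1.1
6 [-15.  26.] 1.1
7 [-18.  24.] 1.1
8 [-21.  21.] 1.1
9 [-23.  19.] 1.1
10 [-25.  16.] 1.1
11 [-27.  13.] 1.1
12 [-28.  10.] 1.1
13 [-29.   7.] 0
14 [-29.   7.] 0
15 [-29.   7.] 0
16 [-29.   7.] 0
17 [-29.   7.] 0
1.4674924982111344
```

```bash
python3 -m inch '0 0 -15 0 0 0;0 0 -35 0 0 0;0 0 -35 0 0 0;0 0 -35 0 0 0;0 0 -30 0 0 0;0 0 -15 0 0 0;4 29 0 0 0 -1.1;1 30 0 0 0 -1.1;-2 30 0 0 0 -1.1;-6 29 0 0 0 -1.1' 0 40; python3 -m inch '-9 28 0 0 0 -1.1;-12 27 0 0 0 -1.1;-15 26 0 0 0 -1.1;-18 24 0 0 0 -1.1;-21 21 0 0 0 -1.1;-23 19 0 0 0 -1.1;-25 16 0 0 0 -1.1;-27 13 0 0 0 -1.1;-28 10 0 0 0 -1;-29 7 0 0 0 0'; python3 - <<'E'
from h import *
s=ctrl.sense();p=s['eef_pos'];psi=2*np.arctan2(s['ee_rot'][2],s['ee_rot'][1])
d=np.array([508.9,-191])-p[:2];print(psi,'tool shift',d@[np.cos(psi),np.sin(psi)],d@[np.sin(psi),-np.cos(psi)])
E
```

```text
time_s: 5.2
eef_pos: [458.0, 222.3, 167.6]
ee_rot: [0.0, 0.976, 0.217, -0.0]
force: [1.5, 0.7, -0.7]
grip_width: 0.405
grip_force: 40.2
time_s: 6.03
eef_pos: [494.7, -73.2, 167.6]
ee_rot: [-0.0, 0.744, 0.668, -0.0]
force: [0.6, 0.6, -0.5]
grip_width: 0.401
grip_force: 40.2
1.462738612901035 tool shift -115.5460406477615 26.804348174579903
```

```bash
python3 -m inch '-29 7 0 0 0 0;-29 7 0 0 0 0;-29 7 0 0 0 0;-29 6 0 0 0 0;0 0 30 0 0 0;0 0 35 0 0 0;0 0 35 0 0 0;0 0 20 0 0 0;0 0 0 0 0 0;0 0 0 0 0 0'; python3 - <<'E'
from h import *
T=cap('top');S=cap('side');s=ctrl.sense();print(s['eef_pos'],s['force'])
f=lambda c,x,y,w,h,k:cv2.resize(c['image'][y:y+h,x:x+w,::-1],(w*k,h*k),interpolation=cv2.INTER_CUBIC)
cv2.imwrite('pics/g2.png',np.hstack([f(T,340,200,130,120,3),f(S,300,160,130,120,3)]))
im=T['image'];hsv=cv2.cvtColor(im,cv2.COLOR_RGB2HSV)
w=cv2.inRange(hsv,(8,70,60),(28,255,255));w[:, :388]=0;w[:210]=0;w[290:]=0;w[:,460:]=0
cs,_=cv2.findContours(w,cv2.RETR_EXTERNAL,cv2.CHAIN_APPROX_NONE);c=max(cs,key=cv2.contourArea);print(cv2.boundingRect(c),cv2.approxPolyDP(cv2.convexHull(c),2,True).reshape(-1,2).tolist())
E
```

```text
time_s: 6.87
eef_pos: [508.5, -190.0, 47.8]
ee_rot: [-0.001, 0.746, 0.666, -0.0]
force: [-0.1, -0.0, 0.1]
grip_width: 0.399
grip_force: 40.3
[ 509.62592005 -190.60367156   49.70079162] [ 0.3906736  -0.11849552 -0.51433313]
(388, 244, 38, 20) [[425, 244], [424, 255], [418, 262], [388, 260], [389, 244]]
```

View pics/g2.png

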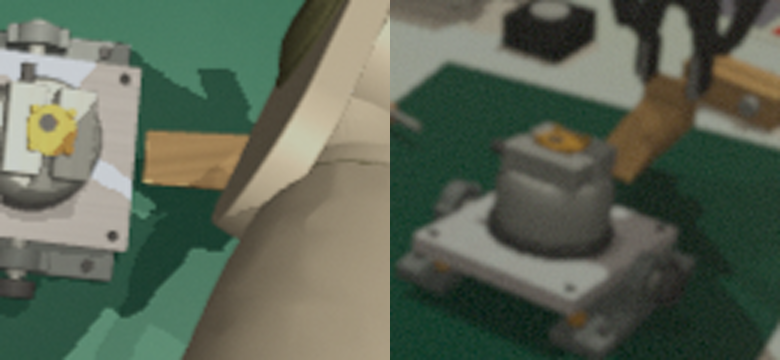

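The wedge hangs in line with the middle of the right edge, its tip edge at about px (388, 244–261), just outside the plate edge (384). I'll turn that into world coordinates before lowering.

```bash
python3 - <<'E'
from h import *
T=cap('top');s=ctrl.sense();p=s['eef_pos'];z=p[2]-3.4+4
print(p,2*np.arctan2(s['ee_rot'][2],s['ee_rot'][1]))
a,b=ray(T,(388.3,244),z),ray(T,(388.3,261),z);m=(a+b)/2
u=np.array([.1136,.9935]);E=np.array([520.6,-88.7]);n=np.array([.9935,-.1136])
print(a,b,'tip rel edge along u,n',(m[:2]-E)@u,(m[:2]-E)@n,'tip dist from TCP',(m-p)[:2]@u,(m-p)[:2]@n)
E
```

```text
[ 509.67425619 -190.6255603    49.85713102] 1.4574466559459867
[534.24756962 -95.76084035  50.45713102] [499.09877039 -94.58130655  50.45713102] tip rel edge along u,n -6.875099357231125 -3.166191658143345 tip dist from TCP 95.62910929443315 -3.8902088309311957
```

```bash
python3 -m inch '0 0 12 0 0 0.2;0 0 12 0 0 0.2;0 0 10 0 0 0;0 0 6 0 0 0;0 0 3 0 0 0;0 0 2 0 0 0;0 0 1.3 0 0 0;0 0 0 0 0 0;0 0 0 0 0 0;0 0 0 0 0 0'
```

```text
time_s: 7.85
eef_pos: [509.1, -190.2, 3.4]
ee_rot: [0.0, 0.76, 0.65, 0.0]
force: [-2.7, 2.2, 9.2]
grip_width: 0.403
grip_force: 41.4
```

```bash
python3 -m inch '2 0 -0.2 0 0 0;4 -0.2 0 0 0 0;5 -0.2 0 0 0 0;5 -0.2 0 0 0 0;5 -0.2 0 0 0 0;5 -0.2 0 0 0 0;4 -0.2 0 0 0 0;2 -0.1 0 0 0 0;0 0 0 0 0 0;0 0 0 0 0 0'; python3 - <<'E'
from h import *
T=cap('top');S=cap('side');s=ctrl.sense();print(s['eef_pos'],s['force'],s['wrist_torque'])
f=lambda c,x,y,w,h,k:cv2.resize(c['image'][y:y+h,x:x+w,::-1],(w*k,h*k),interpolation=cv2.INTER_CUBIC)
cv2.imwrite('pics/g3.png',np.hstack([f(T,340,200,100,100,4),f(S,310,170,100,100,4)]))
E
```

```text
time_s: 8.68
eef_pos: [513.7, -158.7, 3.4]
ee_rot: [0.002, 0.76, 0.65, 0.001]
force: [0.9, 0.3, 8.1]
grip_width: 0.401
grip_force: 41.1
[ 513.64134128 -158.64953854    3.38993235] [0.94956398 0.02522871 8.19218035] [-0.02697963  0.04890386  0.0805153 ]
```

View pics/g3.png

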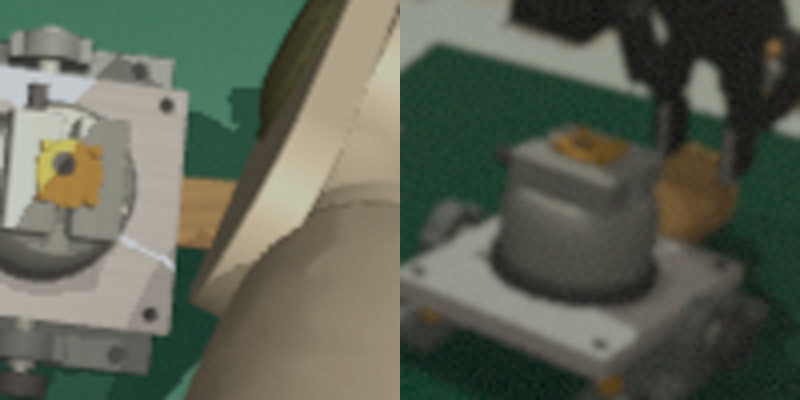

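The wedge is centred under the right edge (crop rows 178–248 within the plate's 88–332), and the table hasn't lifted yet. I'll take a reference for tracking the lean, then push in steps.

```bash
cat > lean.py <<'E'
from h import *
import pickle,sys
A=np.array([528.4,-16.5,30]);ax=np.array([.9935,-.1136,0]);yv=np.array([.1136,.9935,0]);zv=np.array([0,0,1.])
def loc(x,y,z,l): # plate frame -> world, lean l
    R=cv2.Rodrigues(ax*l)[0];return A+R@(ax*x+yv*y+zv*z)
# plate top local z: left rim top at 47 => 75*sin(.15)+z*cos(.15)=17
P=[(55,65,6),(-55,65,6),(55,-65,6),(-55,-65,6),(0,0,72),(0,40,30),(-40,0,30),(-58,-35,6),(-58,35,6)]
g=lambda c:cv2.GaussianBlur(cv2.cvtColor(c['image'],cv2.COLOR_RGB2GRAY),(0,0),.8)
def shot():return {n:[cap(n) for _ in range(2)] for n in('top','side')}
if sys.argv[1]=='ref':pickle.dump(shot(),open('ref.pkl','wb'))
else:
    r=pickle.load(open('ref.pkl','rb'));q=shot();s=ctrl.sense();res=[]
    for n in('top','side'):
        c=r[n][0];ga,gb=[np.mean([g(k) for k in o[n]],0).astype(np.uint8) for o in(r,q)]
        for p in P:
            a=proj(c,loc(*p,.15));b=proj(c,loc(*p,.10))
            f,st,_=cv2.calcOpticalFlowPyrLK(ga,gb,a.astype(np.float32).reshape(-1,1,2),None,winSize=(13,13),maxLevel=1)
            d=(b-a).ravel()/.05;m=f.ravel()-a.ravel();res.append((n[0],p,np.round(m,2).tolist(),round(float(m@d/(d@d)),4),round(float(np.hypot(*d)))))
    for x in res:print(*x)
    w=np.array([x[4]**2 for x in res]);v=np.array([x[3] for x in res]);o=np.argsort(v);cw=np.cumsum(w[o]);print('weighted median drop of lean',v[o][np.searchsorted(cw,cw[-1]/2)],'tcp',s['eef_pos'].round(1),'F',s['force'].round(1),'along u',(s['eef_pos'][:2]-[520.6,-88.7])@[.1136,.9935],s['time_s'])
E
python3 lean.py ref; python3 -m inch '2 -0.1 0 0 0 0;2 -0.1 0 0 0 0;2 -0.1 0 0 0 0;2 -0.1 0 0 0 0;2 -0.1 0 0 0 0;2 -0.1 0 0 0 0;2 -0.1 0 0 0 0;2 0 0 0 0 0;0 0 0 0 0 0;0 0 0 0 0 0'; python3 lean.py m
```

```text
time_s: 9.82
eef_pos: [515.5, -143.4, 3.4]
ee_rot: [0.002, 0.76, 0.65, 0.0]
force: [-0.2, -5.2, 7.0]
grip_width: 0.401
grip_force: 41.0
t (55, 65, 6) [-0.08, 0.12] 0.0154 9
t (-55, 65, 6) [-0.11, -0.1] 0.0088 7
t (55, -65, 6) [0.33, -0.24] 0.0485 8
t (-55, -65, 6) [0.15, -0.4] 0.0605 6
t (0, 0, 72) [-2.48, -1.26] 0.0711 37
t (0, 40, 30) [-0.25, -0.11] 0.0138 17
t (-40, 0, 30) [-0.4, -0.02] 0.0269 15
t (-58, -35, 6) [-3.25, -0.43] -0.4794 2
t (-58, 35, 6) [-5.93, -0.62] 1.0662 5
s (55, 65, 6) [-0.18, 0.34] 0.0127 29
s (-55, 65, 6) [-0.61, 0.64] 0.0249 30
s (55, -65, 6) [0.06, 0.48] -0.0191 25
s (-55, -65, 6) [-0.18, -0.56] 0.021 26
s (0, 0, 72) [-13.5, -3.58] 0.4893 21
s (0, 40, 30) [0.17, 0.19] 0.0044 24
s (-40, 0, 30) [0.33, 0.44] -0.005 9
s (-58, -35, 6) [-1.39, 0.67] -0.0573 13
s (-58, 35, 6) [-2.9, 1.61] 0.1353 16
weighted median drop of lean 0.021 tcp [ 515.5 -143.4    3.4] F [-0.2 -4.4  6.4] along u -54.968724508063644 10.0167
```

```bash
python3 -m inch '1 0 0 0 0 0;1 -0.1 0 0 0 0;1 0 0 0 0 0;1 -0.1 0 0 0 0;1 0 0 0 0 0;1 0 0 0 0 0;1 -0.1 0 0 0 0;0 0 0 0 0 0;0 0 0 0 0 0;0 0 0 0 0 0'; python3 lean.py m|grep -v 5815; python3 - <<'E'
from h import *
T=cap('top');S=cap('side')
f=lambda c,x,y,w,h,k:cv2.resize(c['image'][y:y+h,x:x+w,::-1],(w*k,h*k),interpolation=cv2.INTER_CUBIC)
import pickle
r=pickle.load(open('ref.pkl','rb'))
cv2.imwrite('pics/g4.png',np.vstack([np.hstack([f(k,340,205,100,75,4),f(j,305,190,100,75,4)]) for k,j in((r['top'][0],r['side'][0]),(T,S))]))
E
```

```text
time_s: 10.85
eef_pos: [516.3, -136.6, 3.4]
ee_rot: [0.002, 0.76, 0.65, 0.0]
force: [-0.2, -4.2, 6.1]
grip_width: 0.401
grip_force: 41.0
t (55, 65, 6) [-0.22, 0.23] 0.0357 9
t (-55, 65, 6) [-0.23, -0.12] 0.0247 7
t (55, -65, 6) [0.33, -0.55] 0.0794 8
t (-55, -65, 6) [48.41, -15.0] 8.9639 6
t (0, 0, 72) [0.53, -12.01] 0.0267 37
t (0, 40, 30) [-0.68, -0.45] 0.0371 17
t (-40, 0, 30) [-0.67, -0.05] 0.0457 15
t (-58, -35, 6) [-3.96, -0.65] -0.5184 2
t (-58, 35, 6) [-8.52, -0.84] 1.5345 5
s (55, 65, 6) [-0.4, 1.02] 0.0372 29
s (-55, 65, 6) [-0.96, 1.03] 0.0399 30
s (55, -65, 6) [-1.63, 0.53] -0.0259 25
s (-55, -65, 6) [0.28, -1.77] 0.0699 26
s (0, 0, 72) [-15.46, -31.99] -0.0934 21
s (0, 40, 30) [0.36, 0.55] 0.0145 24
s (-40, 0, 30) [0.31, 0.38] -0.0058 9
s (-58, -35, 6) [-1.39, 0.4] -0.0379 13
s (-58, 35, 6) [-4.95, 2.98] 0.2446 16
weighted median drop of lean 0.0357 tcp [ 516.3 -136.6    3.4] F [-0.8 -4.7  5.7] along u -48.07527082311033 11.05
```

View pics/g4.png

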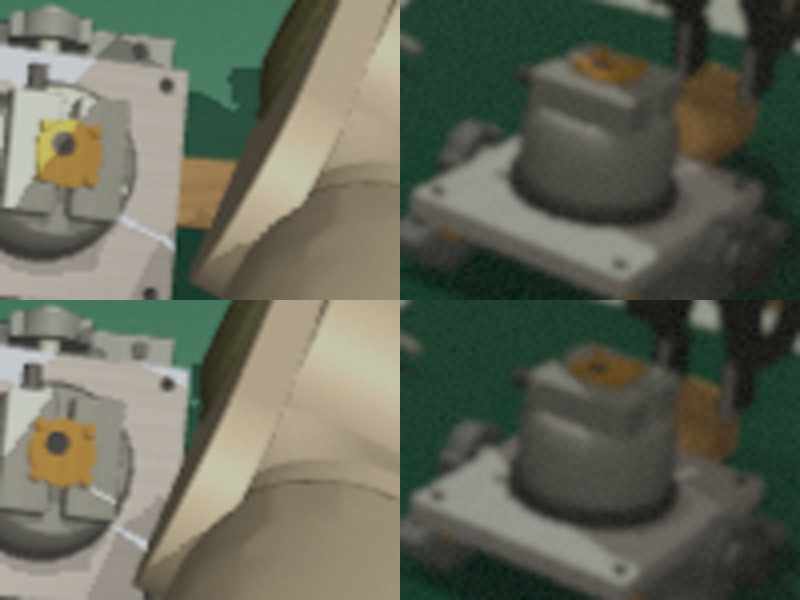

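The before and after views show the right edge raised. The vise cap shifted left about 2 px and the left corners dropped about 1 px, which means about 0.037 rad, or 2.8 mm. This matches the wedge geometry, and the gripper is clear of the table.

```bash
python3 -c "
from rig import ctrl
print(ctrl.finish_job())"
```

```text
the job is handed in; nothing more can be done
None
```

I slid the maple wedge flat under the middle of the table's low right edge, lifting it about 3 mm (2.8 mm measured), and handed the job in at about 11 s of the 38 s limit, still gripping the wedge.

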